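Pump up the clamp pump until its indicator pin pops out

ROBOT

A 6-joint arm with a two-finger parallel gripper is mounted at the origin on a cart in front of the work surface, level with it; the furniture and walls round the work are solid. World frame = base frame: x ahead of the robot, y to its left, z up, the work surface at z = 0. Lengths are in m, angles in rad, forces in N, time in s.
With the tool pointing down it reaches from about 0.35 to 0.975 m from the base axis. Payload 4.9 kg.
Tool frame: the origin (TCP) lies midway between the tips of the shut fingers; the grasp point (between the pads) lies 19 mm behind it; y points along the fingers, z is the direction in which the jaws open and shut, and the axes are right-handed (so a half turn about y gives the same grasp; the last joint's range is limited). The gripper opens to 85 mm and grips with 20 to 120 N. Pads are 22 mm wide; open, the fingers measure 114 mm over their backs; the gripper's body (76 mm by 85 mm) begins 54 mm behind the grasp point. The pads swing forward as they close: fully open they stand 13 mm farther back than shut.
Start: joints at [-1.311, 0.053, 1.613, -0, 1.476, -0.119], TCP at [0.231, -0.581, 0.231] pointing down, gripper open.
Joint ranges: [-3.01, 3.01], [-1.01, 2.22], [0.06, 2.58], [-1.02, 4.17], [0.09, 2.62], [-3.14, 3.14]. Speed limits (rad/s): [2.57, 2.57, 3.14, 3.14, 3.14, 3.14].

INTERFACE

Orientations are given as a unit quaternion [w, x, y, z].
In Python, from plant import * gives the robot as it stands.
- The arm moves only by the shell command python3 -m crank 'ROWS'. ROWS is JSON, a list that holds one entry, the list of rows, each a list of 5 numbers: the gripper command: -1 is shut, 1 is fully open, values between are in proportion, then the shift along the tool's x, y, z in cm, then the turn about the tool's y in degrees. In form: [[[jaw, dx, dy, dz, twist], ...]]. A call has 1 to 8 rows; each row shifts and turns the commanded pose from where the row before left it, along the tool's axes as they then stand; what a row does not reach is not made up. A row lasts 1/8 s, in which the tool goes at most 62.5 mm and 10.7 degrees, less where a joint would pass 70% of its speed; a pose out of reach is approached as far as the arm can. A call with a gripper value outside its range is refused whole. The fingers move at their own pace and stop on an object; the grip force is fixed at half the most. Time passes only in rows, so rows that do not move let the fingers close. It gives the time, the measured TCP pose, the force and the opening at its end, in the units of the state.
- state(): the state, without advancing time (a new reading comes with each control period).
- grab_frame(name): name is "scene" or "top"; returns a dict with "frame" (480x640x3 uint8, red, green, blue), "fx", "fy", "cx", "cy" (pixels), "pose" (4x4, takes a point from camera to world coordinates). Camera axes: x right, y up, looking along -z (the intrinsics and any distortion apply to the point x, -y, -z); pixel columns grow to the right and rows downward; lengths in m; the calibration is good to about 2 mm. A picture is of the moment at which its call begins. There is no depth.
- job_done(): hands the job in, once; it reports no verdict.
The state is a dict: "time": time; "joint_pos": joint angles; "joint_vel": joint speeds; "joint_efforts": joint torques, N m; "tool_pos": TCP position; "tool_rot": TCP orientation; "contact_force": force on the tool from outside, world axes, zero at the start; "ft_torque": the same for the moment, N m; "gripper_width": opening from 0.0 (shut) to 1.0 (fully open).
Only numpy, scipy, OpenCV 4.12 (cv2) and the standard library are available. Lean on these libraries where they do the work, as an engineer would, in place of code of your own. Each camera call takes 0.05 s, during which the arm holds its last target.

TASK

One of the two blue clamp pumps has lost its pressure: its orange-capped indicator pin has sunk in, while the other pump's pin stands fully out. With the fingertips, press the sunken one's black plunger knob down and let it spring back up, again and again until that pump's indicator pin stands fully out with the whole green band showing, and leave the plunger up. Do not press too hard once the knob bottoms, do not touch either pin, and leave the other pump, the square tube, the torch nozzle and the tape measure alone.

Things in the scene. Friction and masses are not known exactly. Their poses are not given: they have to be found in the camera images.
- pump_a: blue hand pump bolted down, twin of the other: base plate 130 x 80 x 10 mm (own x, y), origin at the centre of its underside, own z up. Plunger axis at own x = +22 mm, y = 0; pin axis at own x = -40 mm, y = 0. Below the plunger a 56 mm square block to z = 54 mm and a 38 mm barrel to z = 80 mm. pump_a is the one that starts with its indicator pin 0 to 8 mm out of 30 mm, so it needs pumping.
- pump_b: blue hand pump bolted down, twin of the other: base plate 130 x 80 x 10 mm (own x, y), origin at the centre of its underside, own z up. Plunger axis at own x = +22 mm, y = 0; pin axis at own x = -40 mm, y = 0. Below the plunger a 56 mm square block to z = 54 mm and a 38 mm barrel to z = 80 mm. pump_b is the one that starts with its pin fully out, so it is to be left alone.
- pump_a_plunger (a joint): travel of pump_a's palm plunger in m: 0 = all the way up (where its spring returns it), 0.025 = bottomed. Moves straight down when pressed; the spring pushes back with about 5 N at the top, 14 N at the bottom, and lifts it again within about 0.5 s of being let go.
- pump_a_pin (a joint): how far pump_a's indicator pin is out in m: 0 = right in, 0.030 = fully out (end stop). Each downstroke of the plunger raises it by 0.26 x the plunger's downward travel (6.5 mm for a full stroke) until it meets the stop; on the upstroke and at rest it stays where it is.
- pump_b_plunger (a joint): travel of pump_b's palm plunger in m: 0 = all the way up (where its spring returns it), 0.025 = bottomed. Moves straight down when pressed; the spring pushes back with about 5 N at the top, 14 N at the bottom, and lifts it again within about 0.5 s of being let go.
- pump_b_pin (a joint): how far pump_b's indicator pin is out in m: 0 = right in, 0.030 = fully out (end stop). Each downstroke of the plunger raises it by 0.26 x the plunger's downward travel (6.5 mm for a full stroke) until it meets the stop; on the upstroke and at rest it stays where it is.
- pump_a_press (a point): centre of the top of pump_a's plunger head, the point to press; moves with the plunger, 134 mm above the bench when it is up, 109 mm when bottomed
- pump_b_press (a point): the same point on pump_b's plunger head
- pump_a_head: pump_a's plunger head: black round mushroom knob, 49 mm diameter, 20 mm high, nearly flat top; origin at the centre of its underside, on a steel rod of 14 mm diameter
- pump_b_head: pump_b's plunger head, the same as pump_a's
- pump_a_pin_cap: orange cap (18 mm diameter, 4 mm high, origin at the centre of its underside) on pump_a's indicator pin, a 16 mm rod rising from a steel gland that ends 58 mm above the bench. Cap top 62 mm above the bench with the pin right in, 92 mm fully out. Pin white below the cap, its lowest 10 mm a green band that shows whole only when fully out
- pump_b_pin_cap: the same orange cap on pump_b's indicator pin
- square_tube: loose offcut of square steel tube lying between the pumps, 25 x 110 x 25 mm, long along its own y; origin at the centre of its underside
- torch_nozzle: loose copper-coloured torch nozzle standing on end, 21 mm diameter, 62 mm high; origin at the centre of its foot
- tape_measure: loose yellow tape measure standing on edge, 35 x 73 x 69 mm; origin at the centre of its foot
Mind the look-alikes: they are no part of the job. Leave any turquoise look-alike of the pump_a alone.

How it is judged:
By the outcome, as a careful person would: the job done as asked, in the order asked, and still so for the second after the job is handed in, with the robot touching nothing.
It also fails if it takes over 48 s, if anything falls off the work surface, if the arm or the gripper's body presses on something with over 40 N, if the wrist force passes 120 N, or if a joint passes its speed limit or range.

## Working session

There is one attempt and no reset: what is moved stays moved. The work goes in short steps, Python scripts to look and compute and a shell command to move; the robot and the scene stay as the last step left them, time stands still between calls to the robot, and variables do not carry over. Pictures are saved under pics/ and viewed, and the job is handed in when it is done.

```bash
mkdir -p pics; ls; python3 - <<'E'
from plant import *
import cv2,numpy as np,json
s=state();print(s)
for n in ("scene","top"):
    f=grab_frame(n);cv2.imwrite(f"pics/{n}0.png",f["frame"][:,:,::-1]);print(n,f["fx"],f["fy"],f["cx"],f["cy"],np.round(f["pose"],4).tolist(),[k for k in f])
E
```

```text
pics
{'time': 0.0, 'joint_pos': array([-1.31097697e+00,  5.33792007e-02,  1.61432993e+00, -1.96314178e-06,
        1.47601923e+00, -1.18999355e-01]), 'joint_vel': array([ 0.00090487,  0.00032048, -0.0013557 ,  0.00119454, -0.00146404,
       -0.00028415]), 'joint_efforts': array([ 1.11934543e-03, -3.93682730e+01, -3.70177388e+01, -7.12612518e-05,
        6.93030597e-03,  5.95954432e-06]), 'tool_pos': array([ 0.23097309, -0.58006183,  0.23002772]), 'tool_rot': array([ 0.13307943, -0.13318705,  0.69521337, -0.69370703]), 'contact_force': array([ 0.15851342, -0.33291794,  0.2568529 ]), 'ft_torque': array([-0.02047168, -0.03241341, -0.03638009]), 'gripper_width': 1.0038201187121376}
scene 622.7441803821343 622.7441803821343 320.19255742905716 249.0312562104295 [[-0.5739, 0.4248, -0.7002, -0.2939], [-0.8188, -0.3162, 0.4792, 0.6312], [-0.0178, 0.8483, 0.5293, 0.7202], [0.0, 0.0, 0.0, 1.0]] ['frame', 'fx', 'fy', 'cx', 'cy', 'pose']
top 573.5485579749254 573.5485579749254 317.1010252407291 231.00997723647305 [[0.0172, 0.9983, -0.0558, 0.4607], [-0.9998, 0.0169, -0.0068, 0.0632], [-0.0059, 0.056, 0.9984, 1.165], [0.0, 0.0, 0.0, 1.0]] ['frame', 'fx', 'fy', 'cx', 'cy', 'pose']
```

View pics/scene0.png

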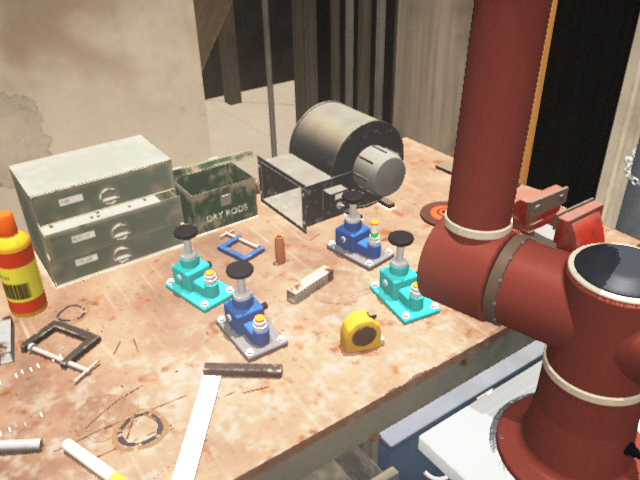

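View pics/top0.png

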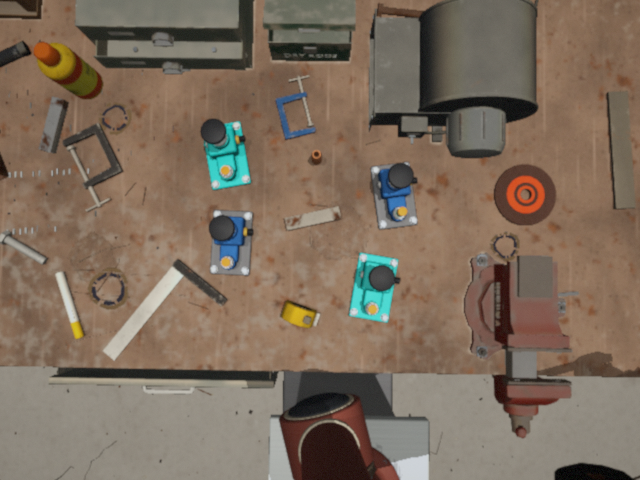

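The top view shows four pump-like objects. Blue ones have their knobs at (222,229) and (400,176). The turquoise look-alikes are at (214,132) and (380,278). In the scene view the blue knobs are at (239,271) and (352,198). The left one's cap (260,320) looks sunken, and the right one's pin shows green at (375,235). I'll check with a close crop and measure.

```bash
cat > h.py <<'E'
from plant import *
import cv2,numpy as np
def ray(f,u,v):
    P=np.array(f["pose"]);d=P[:3,:3]@np.array([(u-f["cx"])/f["fx"],-(v-f["cy"])/f["fy"],-1.]);return P[:3,3],d/np.linalg.norm(d)
def onz(f,u,v,z):
    o,d=ray(f,u,v);return o+d*(z-o[2])/d[2]
def proj(f,p):
    P=np.array(f["pose"]);c=P[:3,:3].T@(np.array(p)-P[:3,3]);return f["cx"]+f["fx"]*c[0]/-c[2],f["cy"]-f["fy"]*c[1]/-c[2]
def two(f,a,g,b):
    o1,d1=ray(f,*a);o2,d2=ray(g,*b)
    t=np.linalg.lstsq(np.c_[d1,-d2],o2-o1,rcond=None)[0]
    p,q=o1+t[0]*d1,o2+t[1]*d2;return (p+q)/2,np.linalg.norm(p-q)
E
python3 - <<'E'
from h import *
s,t=grab_frame("scene"),grab_frame("top")
c=lambda f,x,y,w,h,k:cv2.resize(f["frame"][y:y+h,x:x+w,::-1],None,fx=k,fy=k,interpolation=cv2.INTER_CUBIC)
a=np.hstack([c(s,205,255,100,100,4),c(s,310,180,100,100,4)]);b=np.hstack([c(t,190,195,80,80,5)[:, :],c(t,360,150,80,80,5)])
cv2.imwrite("pics/crop.png",cv2.resize(np.vstack([a,b[:400,:800]]),(600,600)))
# heads: dark mask in top & scene
for n,f,boxes in(("top",t,[(205,212,40,36),(383,158,36,34)]),("scene",s,[(220,258,40,28),(336,186,32,24)])):
    for (x,y,w,h) in boxes:
        im=f["frame"][y:y+h,x:x+w].astype(int);m=((im.max(2)<60)).astype(np.uint8)
        cs,_=cv2.findContours(m,0,2);k=max(cs,key=cv2.contourArea);bx=cv2.boundingRect(k);(cx,cy),r=cv2.minEnclosingCircle(k)
        print(n,"bbox",bx[0]+x,bx[1]+y,bx[2:],"circ",cx+x,cy+y,r,cv2.contourArea(k))
        print(np.round(onz(f,cx+x,cy+y,.13),4))
E
```

```text
top bbox 210 216 (24, 25) circ 221.6549301147461 227.96478843688965 12.7294282913208 450.0
[0.5212 0.2431 0.13  ]
top bbox 388 164 (29, 25) circ 402.4354839324951 176.14516067504883 14.77424144744873 154.0
[ 0.621  -0.0829  0.13  ]Traceback (most recent call last):
  File "<stdin>", line 10, in <module>
ValueError: max() iterable argument is empty
```

View pics/crop.png

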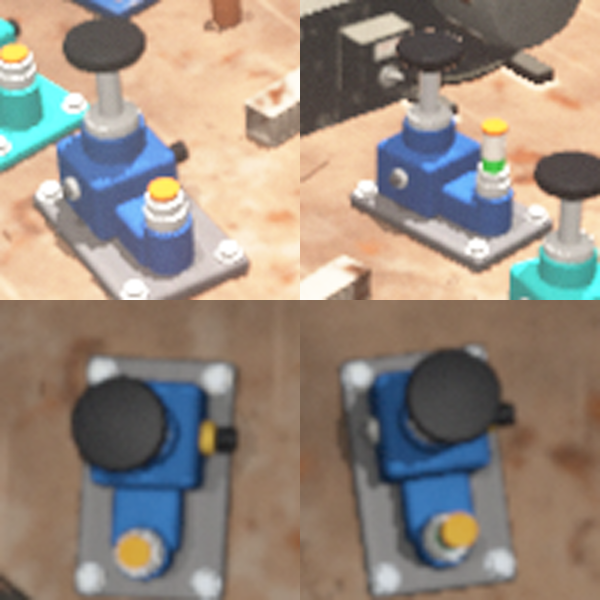

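The crops show that the left blue pump (top 222,228; scene 239,270) has its cap sitting right on the gland. The right blue pump shows its green band, so it's the one to leave alone. The left one is pump_a. Next I'll triangulate the knob and cross-check it against the plate bolts and the cap.

```bash
python3 - <<'E'
from h import *
s,t=grab_frame("scene"),grab_frame("top")
print("head",two(t,(221.7,228),s,(239.5,271)))
print("onz top",onz(t,221.7,228,.124), "scene",onz(s,239.5,271,.124))
# cap (orange)
for n,f,b in(("top",t,(215,250,30,25)),("scene",s,(245,308,30,22))):
    x,y,w,h=b;hv=cv2.cvtColor(f["frame"][y:y+h,x:x+w],cv2.COLOR_RGB2HSV);m=cv2.inRange(hv,(12,150,130),(28,255,255));M=cv2.moments(m,True);u,v=M["m10"]/M["m00"]+x,M["m01"]/M["m00"]+y
    print(n,"cap",u,v,M["m00"],onz(f,u,v,.064))
B=[onz(t,190+a/3.75,195+(b-300)/3.75,.012) for a,b in((102,372),(218,379),(90,578),(207,582))]
print(np.round(B,4)); c=np.mean(B,0); print("plate",c)
ax=((B[0]+B[1])-(B[2]+B[3]))[:2];ax/=np.linalg.norm(ax);print("ax",ax,"plunger",c[:2]+.022*ax,"pin",c[:2]-.04*ax)
q=state()["tool_rot"]
from scipy.spatial.transform import Rotation as R
m=R.from_quat(np.r_[q[1:],q[0]]).as_matrix();print(np.round(m,3))
for p in((232.5/1,0,0),):pass
E
```

```text
head (array([0.52112546, 0.24357196, 0.1231082 ]), np.float64(0.0014990729947535828))
onz top [0.52147483 0.24406394 0.124     ] scene [0.51933613 0.24361296 0.124     ]
top cap 225.25581395348837 261.95348837209303 43.0 [0.45984425 0.24592691 0.064     ]
scene cap 259.0 317.8269230769231 52.0 [0.45574048 0.24682886 0.064     ]
[[0.5558 0.2734 0.012 ]
 [0.553  0.2108 0.012 ]
 [0.445  0.2768 0.012 ]
 [0.444  0.2141 0.012 ]]
plate [0.4994474 0.2437476 0.012    ]
ax [ 0.99953217 -0.03058507] plunger [0.52143711 0.24307472] pin [0.45946612 0.244971  ]
[[-0.929 -0.     0.37 ]
 [-0.37   0.001 -0.929]
 [-0.    -1.    -0.001]]
```

The measurements agree. The knob's centre is at (0.521, 0.2435) by triangulation, with z about right, and the bolts and cap put it there too. The straight path crosses near the vise, so I'll rise first and then travel with the fingers shut.

```bash
python3 -m crank '[[[-1,0,-5,0,0],[-1,0,-5,0,0],[-1,-2,-1,-2.3,0],[-1,-3.6,0,-4.1,0],[-1,-3.6,0,-4.1,0],[-1,-3.6,0,-4.1,0],[-1,-3.6,0,-4.1,0],[-1,-3.6,0,-4.1,0]]]'
```

```text
time: 1.3
tool_pos: [0.3329, -0.2932, 0.3413]
tool_rot: [-0.133, 0.133, -0.694, 0.695]
contact_force: [0.5, 0.4, -0.1]
gripper_width: 0.001
```

```bash
python3 -m crank '[[[-1,-3.6,0,-4.1,0],[-1,-3.6,0,-4.1,0],[-1,-3.6,0,-4.1,0],[-1,-3.6,0,-4.1,0],[-1,-3.6,0,-4.1,0],[-1,-3.6,0,-4.1,0],[-1,-3.6,0,-4.1,0],[-1,-3.6,0,-4.1,0]]]'; cat > d.py <<'E'
from h import *
from scipy.spatial.transform import Rotation as R
s=state();q=s["tool_rot"];m=R.from_quat(np.r_[q[1:],q[0]]).as_matrix()
print(s["time"],np.round(s["tool_pos"],4),"to go cm (tool axes):",np.round(100*m.T@(np.array([.521,.2435,.150])-s["tool_pos"]),2),np.round(s["contact_force"],1))
E
python3 d.py
```

```text
time: 2.3
tool_pos: [0.4792, 0.1183, 0.3415]
tool_rot: [-0.134, 0.133, -0.694, 0.695]
contact_force: [0.3, -0.3, 0.0]
gripper_width: -0.001
2.3 [0.4792 0.1183 0.3415] to go cm (tool axes): [ -8.51  19.15 -10.09] [ 0.3 -0.3  0. ]
```

```bash
python3 -m crank '[[[-1,-3.5,0,-4,0],[-1,-3.5,2,-4,0],[-1,-1.5,5,-2.1,0],[-1,0,5,0,0],[-1,0,4,0,0],[-1,0,2.5,0,0],[-1,0,0,0,0]]]'; python3 d.py; python3 - <<'E'
from h import *
s,t=grab_frame("scene"),grab_frame("top")
c=lambda f,x,y,w,h:cv2.resize(f["frame"][y:y+h,x:x+w,::-1],(400,400),interpolation=cv2.INTER_CUBIC)
cv2.imwrite("pics/c2.png",np.hstack([c(s,180,200,130,160),c(t,180,180,110,110)]))
E
```

```text
time: 3.18
tool_pos: [0.5187, 0.2411, 0.1534]
tool_rot: [-0.131, 0.135, -0.694, 0.695]
contact_force: [-0.1, -0.4, 1.3]
gripper_width: 0.002
3.175 [0.5187 0.2411 0.1534] to go cm (tool axes): [-0.3   0.34 -0.14] [-0.1 -0.4  1.3]
```

View pics/c2.png

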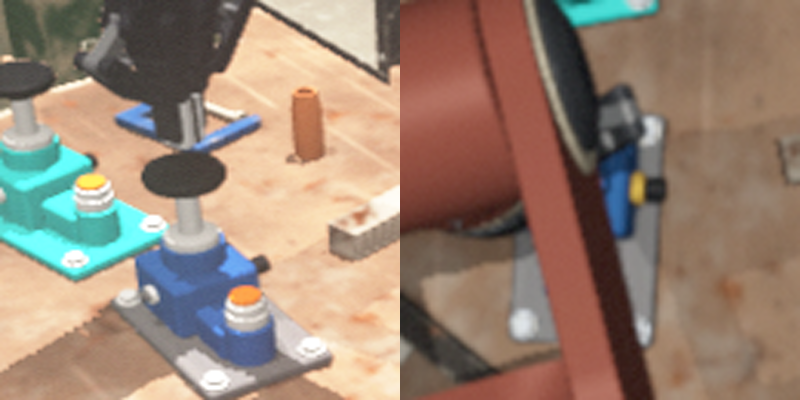

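```bash
python3 - <<'E'
from h import *
f=grab_frame("scene")
for p in((.5187,.2411,.1534),(.521,.2435,.134)):
    u,v=proj(f,p);print(u,v,(u-180)*400/130,(v-200)*2.5)
E
```

```text
239.48841580917627 256.2899648117985 183.0412794128501 140.7249120294962
238.58421334108118 265.69773340123555 180.25911797255748 164.24433350308888
```

```bash
python3 -m crank '[[[-1,-0.3,0.8,-0.15,0],[-1,0,0.8,0,0],[-1,0,0.6,0,0],[-1,0,0.4,0,0],[-1,0,0,0,0]]]'; python3 d.py
```

```text
time: 3.95
tool_pos: [0.5227, 0.2441, 0.1309]
tool_rot: [-0.133, 0.133, -0.694, 0.694]
contact_force: [-2.7, -1.4, 4.2]
gripper_width: 0.001
3.95 [0.5227 0.2441 0.1309] to go cm (tool axes): [ 0.18 -1.91 -0.  ] [-2.7 -1.4  4.2]
```

```bash
python3 -m crank '[[[-1,0,0.8,0,0],[-1,0,0.8,0,0],[-1,0,0.2,0,0],[-1,0,0,0,0]]]'; python3 d.py
```

```text
time: 4.45
tool_pos: [0.5232, 0.2443, 0.1146]
tool_rot: [-0.133, 0.133, -0.694, 0.694]
contact_force: [-4.4, -1.2, 11.5]
gripper_width: 0.001
4.45 [0.5232 0.2443 0.1146] to go cm (tool axes): [ 0.24 -3.54 -0.01] [-4.4 -1.2 11.5]
```

```bash
python3 -m crank '[[[-1,0,0.3,0,0],[-1,0,0,0,0]]]'; python3 -m crank '[[[-1,0,-1.3,0,0],[-1,0,-1.2,0,0],[-1,0,0,0,0],[-1,0,0,0,0]]]'; python3 d.py;  python3 - <<'E'
from h import *
s=grab_frame("scene")
cv2.imwrite("pics/c3.png",cv2.resize(s["frame"][200:360,180:310,::-1],(520,600),interpolation=cv2.INTER_CUBIC))
E
```

```text
time: 4.7
tool_pos: [0.5232, 0.2443, 0.1118]
tool_rot: [-0.133, 0.133, -0.694, 0.694]
contact_force: [-6.1, -1.7, 12.7]
gripper_width: 0.005
time: 5.2
tool_pos: [0.5228, 0.2441, 0.1338]
tool_rot: [0.133, -0.133, 0.694, -0.694]
contact_force: [-0.0, -0.3, 3.9]
gripper_width: -0.001
5.2 [0.5228 0.2441 0.1338] to go cm (tool axes): [ 0.19 -1.62 -0.01] [-0.  -0.3  3.9]
```

View pics/c3.png

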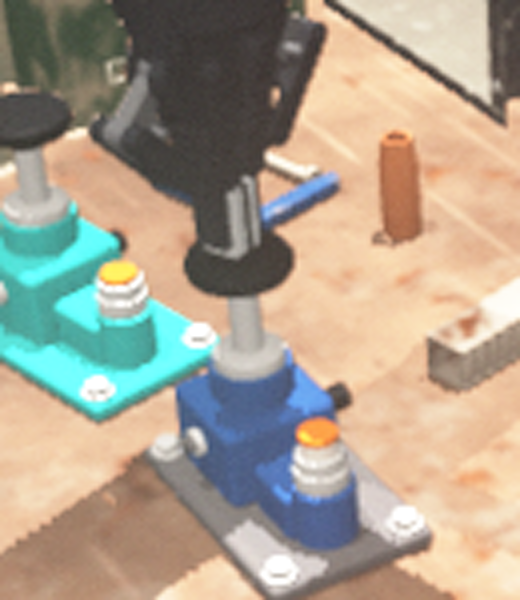

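```bash
for i in 1; do :; done; python3 -m crank '[[[-1,0,0.9,0,0],[-1,0,0.9,0,0],[-1,0,0.7,0,0],[-1,0,0,0,0]]]'; python3 -m crank '[[[-1,0,-1.3,0,0],[-1,0,-1.2,0,0],[-1,0,0,0,0],[-1,0,0,0,0],[-1,0,0.9,0,0],[-1,0,0.9,0,0],[-1,0,0.7,0,0],[-1,0,0,0,0]]]';python3 -m crank '[[[-1,0,-1.3,0,0],[-1,0,-1.2,0,0],[-1,0,0,0,0],[-1,0,0,0,0]]]'; python3 d.py;  python3 - <<'E'
from h import *
s=grab_frame("scene")
cv2.imwrite("pics/c4.png",cv2.resize(s["frame"][200:360,180:310,::-1],(520,600),interpolation=cv2.INTER_CUBIC))
E
```

```text
time: 5.75
tool_pos: [0.523, 0.2442, 0.1107]
tool_rot: [-0.133, 0.133, -0.694, 0.694]
contact_force: [-4.5, -2.0, 12.3]
gripper_width: 0.002
time: 6.75
tool_pos: [0.523, 0.2442, 0.1104]
tool_rot: [-0.133, 0.133, -0.694, 0.694]
contact_force: [-3.5, -1.5, 12.6]
gripper_width: -0.005
time: 7.25
tool_pos: [0.5227, 0.2441, 0.1337]
tool_rot: [0.133, -0.133, 0.694, -0.694]
contact_force: [0.1, -0.3, 4.8]
gripper_width: 0.001
7.25 [0.5227 0.2441 0.1337] to go cm (tool axes): [ 0.18 -1.63 -0.  ] [ 0.1 -0.3  4.8]
```

View pics/c4.png

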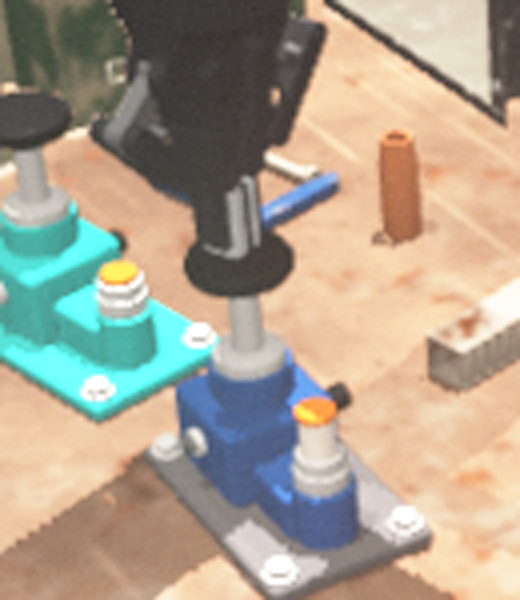

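The white pin is rising, with the cap now at crop (316,411) where it was at (319,432). Three more strokes.

```bash
python3 -m crank '[[[-1,0,0.9,0,0],[-1,0,0.9,0,0],[-1,0,0.7,0,0],[-1,0,0,0,0],[-1,0,-1.3,0,0],[-1,0,-1.2,0,0],[-1,0,0,0,0],[-1,0,0,0,0]]]'; python3 -m crank '[[[-1,0,0.9,0,0],[-1,0,0.9,0,0],[-1,0,0.7,0,0],[-1,0,0,0,0],[-1,0,-1.3,0,0],[-1,0,-1.2,0,0],[-1,0,0,0,0],[-1,0,0,0,0]]]';python3 -m crank '[[[-1,0,0.9,0,0],[-1,0,0.9,0,0],[-1,0,0.7,0,0],[-1,0,0,0,0],[-1,0,-1.3,0,0],[-1,0,-1.2,0,0],[-1,0,0,0,0],[-1,0,0,0,0]]]'; python3 d.py;  python3 - <<'E'
from h import *
s=grab_frame("scene")
cv2.imwrite("pics/c5.png",cv2.resize(s["frame"][200:360,180:310,::-1],(520,600),interpolation=cv2.INTER_CUBIC))
E
```

```text
time: 8.3
tool_pos: [0.5226, 0.2441, 0.1337]
tool_rot: [-0.133, 0.133, -0.694, 0.694]
contact_force: [0.7, -0.3, 5.9]
gripper_width: -0.001
time: 9.3
tool_pos: [0.5226, 0.2441, 0.1337]
tool_rot: [-0.133, 0.133, -0.694, 0.694]
contact_force: [0.2, 0.5, 5.2]
gripper_width: -0.004
time: 10.3
tool_pos: [0.5226, 0.2441, 0.1337]
tool_rot: [-0.133, 0.133, -0.694, 0.694]
contact_force: [1.4, -0.0, 5.2]
gripper_width: -0.002
10.3 [0.5226 0.2441 0.1337] to go cm (tool axes): [ 0.17 -1.63 -0.01] [ 1.4 -0.   5.2]
```

View pics/c5.png

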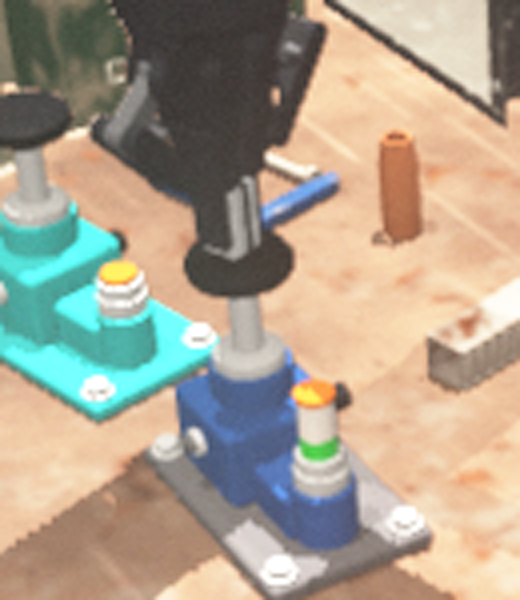

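The green band shows. I'll add two more strokes to make sure it reaches the stop, then lift clear and look.

```bash
python3 -m crank '[[[-1,0,0.9,0,0],[-1,0,0.9,0,0],[-1,0,0.7,0,0],[-1,0,0,0,0],[-1,0,-1.3,0,0],[-1,0,-1.2,0,0],[-1,0,0,0,0],[-1,0,0,0,0]]]'; python3 -m crank '[[[-1,0,0.9,0,0],[-1,0,0.9,0,0],[-1,0,0.7,0,0],[-1,0,0,0,0],[-1,0,-1.3,0,0],[-1,0,-1.2,0,0],[-1,0,0,0,0],[-1,0,0,0,0]]]';python3 -m crank '[[[-1,0,-1,0,0],[-1,0,-3,0,0],[-1,0,-5,0,0],[-1,0,-5,0,0],[-1,0,0,0,0],[-1,0,0,0,0]]]'; python3 - <<'E'
from h import *
s=grab_frame("scene")
a=cv2.resize(s["frame"][240:360,200:310,::-1],(400,436),interpolation=cv2.INTER_CUBIC)
b=cv2.resize(s["frame"][160:280,310:420,::-1],(400,436),interpolation=cv2.INTER_CUBIC)
cv2.imwrite("pics/c6.png",np.hstack([a,b]))
o,d=None,None
x,y,w,h=245,290,30,40
hv=cv2.cvtColor(s["frame"][y:y+h,x:x+w],cv2.COLOR_RGB2HSV);m=cv2.inRange(hv,(10,150,130),(28,255,255));M=cv2.moments(m,True);print("cap",M["m10"]/M["m00"]+x,M["m01"]/M["m00"]+y,M["m00"])
for z in(.064,.080,.086,.090,.092):print(z,proj(s,(.4595,.245,z)))
E
```

```text
time: 11.35
tool_pos: [0.5226, 0.2441, 0.1337]
tool_rot: [-0.133, 0.133, -0.694, 0.694]
contact_force: [1.0, 0.2, 5.0]
gripper_width: 0.004
time: 12.35
tool_pos: [0.5226, 0.2441, 0.1337]
tool_rot: [-0.133, 0.133, -0.694, 0.694]
contact_force: [1.5, 0.5, 4.9]
gripper_width: 0.001
time: 13.1
tool_pos: [0.5221, 0.244, 0.2731]
tool_rot: [-0.132, 0.134, -0.694, 0.695]
contact_force: [-0.4, 0.1, -0.7]
gripper_width: 0.0
cap 258.34615384615387 304.5192307692308 52.0
0.064 (np.float64(258.8147289969944), np.float64(316.3210160928333))
0.08 (np.float64(258.15139015705563), np.float64(308.8242217571847))
0.086 (np.float64(257.8998748935858), np.float64(305.9816953001415))
0.09 (np.float64(257.73134970370734), np.float64(304.07708997202354))
0.092 (np.float64(257.6468310577606), np.float64(303.12189352031515))
```

View pics/c6.png

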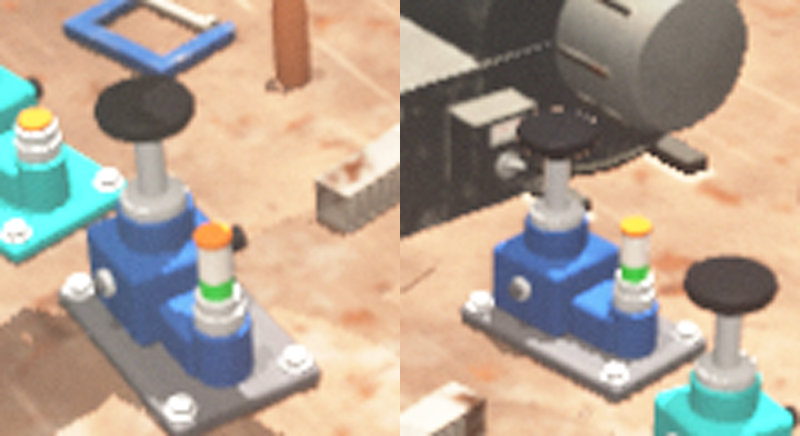

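```bash
python3 -c "
from plant import *
print(job_done(), state()['time'])"
```

```text
the job is handed in; nothing more can be done
the job is handed in; nothing more can be done
```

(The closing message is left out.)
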